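# Free the jammed varnish bottle and stand it up

## Task

Two brown varnish bottles have toppled into the corner bays of the wooden box and are jammed slantwise under its little hoods. Draw the one with the white cap out of its corner, along its own length, and stand it upright on the round cork mat, its whole foot on the mat; set it down and let go rather than dropping it, and leave the black-capped bottle where it is.

Things in the scene. Friction and masses are not known exactly. Their poses are not given: they have to be found in the camera images.
- white_bottle: Brown bottle, WHITE cap, 118 mm tall, 160 g. Body 44 mm in diameter to 68 mm up; round cap 28 mm in diameter at 85-118 mm: grip there. Origin: centre of the foot; z from foot to cap. Starts leaning 40 degrees in a corner bay, cap up over the box's near (-x) wall, foot in the far bottom corner under the hood: pulled straight up it catches and twists in the grip; 80 mm along its own axis frees it
- black_bottle: The same bottle with a BLACK cap, leaning the same way in the other corner bay (same sizes and frame). To be left there
- box: Fixed wooden box, 85 (x) x 220 (y) mm, 52 mm high, walls and floor 6 mm. Origin: centre of the underside; x from near to far wall. Corner bays at both ends, centred at y = +80 and -80 mm, 48 mm wide (y), 73 mm long (x); a dark-topped hood over each reaches 34 mm in from the far wall, underside 76 mm and top 82 mm above the table. Oddments in the middle bay lie below the rim
- mat: Fixed round cork mat, 110 mm in diameter, 6 mm thick, lying on the table. Origin: centre of its underside, z up; the top is 6 mm above the origin
Mind the look-alikes: they are no part of the job. Several things have the shape of the mat; the one meant has the colours described above.

How it is judged:
By the outcome, as a careful person would: the job done as asked, in the order asked, and still so for the second after the job is handed in, with the robot touching nothing.
It also fails if it takes over 38 s, if anything falls off the work surface, if the arm or the gripper's body presses on something with over 40 N, if the wrist force passes 120 N, or if a joint passes its speed limit or range.

## Robot

A 6-joint arm with a two-finger parallel gripper is mounted at the origin on the work surface. World frame = base frame: x ahead of the robot, y to its left, z up, the work surface at z = 0. Lengths are in m, angles in rad, forces in N, time in s.
With the tool pointing down it reaches from about 0.425 to 0.95 m from the base axis. Payload 3.5 kg.
Tool frame: the origin (TCP) lies midway between the tips of the shut fingers; the grasp point (between the pads) lies 19 mm behind it; z points along the fingers, y is the line along which they close (so a half turn about z gives the same grasp; the last joint's range is limited). The gripper opens to 85 mm and grips with 20 to 120 N. Pads are 22 mm wide; open, the fingers measure 114 mm over their backs; the gripper's body (76 mm by 85 mm) begins 54 mm behind the grasp point. The pads swing forward as they close: fully open they stand 13 mm farther back than shut.
Start: joints at [-1.338, 0.286, 1.577, -0, 1.279, -0.15], TCP at [0.252, -0.626, 0.231] pointing down, gripper open.
Joint ranges: [-2.77, 2.77], [-0.9, 2.22], [0.21, 2.48], [-1.53, 4.67], [0.24, 2.81], [-2.84, 2.84]. Speed limits (rad/s): [2.79, 2.79, 3.14, 3.14, 3.14, 3.14].

## Interface

Orientations are given as a unit quaternion [x, y, z, w].
In Python, from plant import ctrl, cams, order gives the robot as it stands.
- The arm moves only by the tool move_arm, never from a script. Its argument "plan" is one flat list of numbers, 7 for each row, row after row: the shift along the world's x, y, z in mm, then the turn, a rotation vector about the world's x, y, z in degrees, then the finger opening in mm, from 0 to 85.4. A call has 1 to 12 rows; each row shifts and turns the commanded pose from where the row before left it; what a row does not reach is not made up. A row lasts 1/10 s, in which the tool goes at most 50 mm and 8.59 degrees, less where a joint would pass 70% of its speed; a pose out of reach is approached as far as the arm can. A call is refused whole if a number of a shift passes 50 or a number of a turn 8.59, either way. A call with a gripper value outside its range is refused whole. The fingers move at their own pace and stop on an object; "newtons" is the grip in N (left out, the last holds). Time passes only in rows, so rows that do not move let the fingers close. It gives the time, the measured TCP pose, the force, the opening and the grip force at its end, in the units of the state.
- ctrl.get_state(): the state, without advancing time (a new reading comes with each control period).
- cams.read_camera(name): name is "side" or "top" or "wrist"; returns a dict with "color" (400x640x3 uint8, red, green, blue), "fov_y" (degrees; the focal length in pixels is half the picture's height over the tangent of half this angle, whatever the lens; pixels are square), "cx", "cy" (the principal point, pixels), "origin" and "orientation" of the camera in the world; the wrist camera has in their place "T_tool_cam" (4x4, takes a point from camera to tool coordinates, whose origin is the TCP and whose axes are the flange's). Camera axes: x right, y up, looking along -z (the intrinsics and any distortion apply to the point x, -y, -z); pixel columns grow to the right and rows downward; lengths in m; the calibration is good to about 2 mm. The wrist camera is an equidistant fisheye: a pixel r from the principal point sees the ray r / f radians off the axis. A picture is of the moment at which its call begins: read the wrist's pose just before it. There is no depth.
- order.sign_off(): hands the job in; it is judged then, once.
The state is a dict: "time": time; "qpos": joint angles; "dq": joint speeds; "joint_efforts": joint torques, N m; "eef_pos": TCP position; "tcp_rot": TCP orientation; "contact_force": force on the tool from outside, world axes, zero at the start; "wrist_torque": the same for the moment, N m; "opening": opening from 0.0 (shut) to 1.0 (fully open); "finger_force": force on a finger pad.
Only numpy, scipy, OpenCV 4.12 (cv2) and the standard library are available. Lean on these libraries where they do the work, as an engineer would, in place of code of your own. Each camera call takes 0.05 s, during which the arm holds its last target. There are 200 camera calls.

## Working session

There is one attempt and no reset: what is moved stays moved. The work goes in short steps, Python scripts to look and compute and a tool call to move; the robot and the scene stay as the last step left them, time stands still between calls to the robot, and variables do not carry over. Pictures are saved under pics/ and viewed, at most 10 in all, crops included, and the job is handed in when it is done.

Besides the shell and the picture viewer there is one more tool, called after "Call:" as name(argument=value, ...), one argument or row to a line, values as JSON. move_arm: Moves the arm, as the interface text tells. Its arguments: {"type":"object","properties":{"plan":{"type":"array","items":{"type":"number"}},"newtons":{"type":"number"}},"required":["plan"]}

```bash
mkdir -p pics; ls
cat > h.py <<'E'
import numpy as np,cv2
from scipy.spatial.transform import Rotation as R
from plant import ctrl,cams,order
def snap(n,f):
    s=ctrl.get_state(); c=cams.read_camera(n); cv2.imwrite('pics/'+f,c['color'][:,:,::-1])
    np.save('pics/'+f+'.npy',{'s':s,'c':c},allow_pickle=True); return s,c
def load(f): d=np.load('pics/'+f+'.npy',allow_pickle=True).item(); return d['s'],d['c']
def ray(s,c,u,v):
    f=c['color'].shape[0]/2/np.tan(np.radians(c['fov_y'])/2); x=(u-c['cx']);y=(v-c['cy'])
    if 'T_tool_cam' in c:
        r=np.hypot(x,y);t=r/f; d=np.array([np.sin(t)*x/r,-np.sin(t)*y/r,-np.cos(t)])
        T=np.array(c['T_tool_cam']);Rt=R.from_quat(s['tcp_rot'])
        return np.array(s['eef_pos'])+Rt.apply(T[:3,3]),Rt.apply(T[:3,:3]@d)
    return np.array(c['origin']),R.from_quat(c['orientation']).apply(np.array([x/f,-y/f,-1]))
def onz(s,c,u,v,z):
    o,d=ray(s,c,u,v); return o+d*(z-o[2])/d[2]
def tri(a,b):
    (o,d),(p,e)=a,b; d=d/np.linalg.norm(d);e=e/np.linalg.norm(e)
    t=np.linalg.lstsq(np.c_[d,-e],p-o,rcond=None)[0]; A=o+d*t[0];B=p+e*t[1]
    return (A+B)/2,np.linalg.norm(A-B)
E
python3 - <<'E'
from h import *
for n in('top','side'):
    s,c=snap(n,n+'1.png'); print({k:v for k,v in c.items() if k!='color'})
print(s)
E
```

```text
pics
{'fov_y': 55.3789642311349, 'cx': 318.4795039234601, 'cy': 198.19051150613114, 'origin': array([ 0.54547352, -0.01388581,  0.76863974]), 'orientation': array([ 0.01929325, -0.02679873, -0.70644562,  0.7069966 ])}
{'fov_y': 54.32381826069401, 'cx': 320.88099493189725, 'cy': 197.17572771144606, 'origin': array([0.24558259, 0.44708407, 0.47153553]), 'orientation': array([-0.15259879,  0.43830753,  0.83299345, -0.30120098])}
{'time': 0.05, 'qpos': array([-1.33797991e+00,  2.87156056e-01,  1.57813561e+00, -5.38306028e-06,
        1.27859277e+00, -1.49992655e-01]), 'dq': array([ 6.26862141e-05, -8.55534679e-04, -3.34320180e-03, -1.26814749e-04,
        1.14267158e-03,  1.85109663e-03]), 'joint_efforts': array([-1.15064936e-04, -4.07560194e+01, -2.93923974e+01, -1.95465545e-04,
        3.62208491e-03, -1.38665634e-06]), 'eef_pos': array([ 0.2520133 , -0.62550315,  0.22997599]), 'tcp_rot': array([ 9.81737215e-01,  1.90238607e-01, -5.00143997e-05, -1.14480478e-03]), 'contact_force': array([-0.16979217, -0.4139001 , -0.62966961]), 'wrist_torque': array([0.01506176, 0.02607859, 0.03604413]), 'finger_force': 0.0, 'opening': 1.0010114157540106}
```

View pics/top1.png

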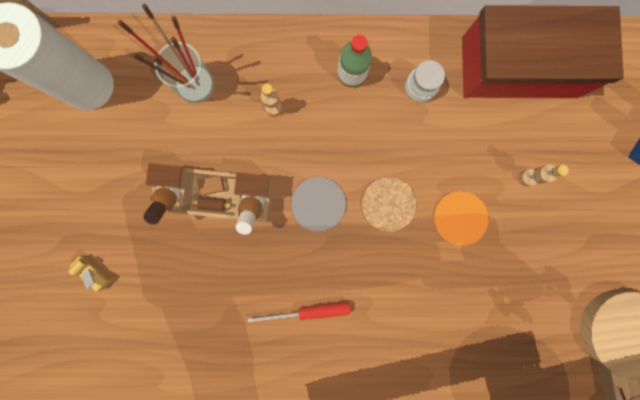

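View pics/side1.png

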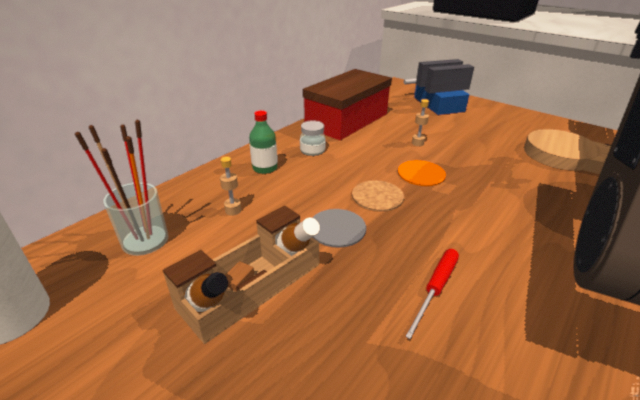

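The top view shows the cork mat at about (389,204), the white cap at (247,220), the black cap at (157,213) and the dark hoods at (165,176) and (252,185). The side view shows the white cap at (311,227) and the cork mat at (378,195).

Run:
```python
from h import *
st,ct=load('top1.png'); ss,cs=load('side1.png')
def blob(c,lo,hi,box,inv=False):
    h=cv2.cvtColor(c['color'],cv2.COLOR_RGB2HSV); m=cv2.inRange(h,lo,hi)
    k=np.zeros_like(m); x0,y0,x1,y1=box; k[y0:y1,x0:x1]=255; m&=k
    n,l,s,ce=cv2.connectedComponentsWithStats(m); i=1+np.argmax(s[1:,4]); return ce[i],s[i],(l==i).astype(np.uint8)
W=((0,0,170),(179,70,255))
a,sa,_=blob(ct,*W,(225,200,270,245)); b,sb,_=blob(cs,*W,(290,210,335,245))
print('cap',a,sa,b,sb); print(tri(ray(st,ct,*a),ray(ss,cs,*b)))
u=ct['color'][204,389];print(cv2.cvtColor(ct['color'][195:213:4,380:400:4].copy(),cv2.COLOR_RGB2HSV).reshape(-1,3)[:8].tolist(), cv2.cvtColor(ct['color'][240:243,389:391].copy(),cv2.COLOR_RGB2HSV)[0,0])
# mat: circle
g=cv2.cvtColor(ct['color'],cv2.COLOR_RGB2GRAY)
print('circ',cv2.HoughCircles(g[160:250,340:435],cv2.HOUGH_GRADIENT,1,50,param1=80,param2=15,minRadius=22,maxRadius=32))
for bx in((235,165,280,203),(140,158,190,192)):
    ce,s,m=blob(ct,(0,60,30),(20,255,110),bx); cn=max(cv2.findContours(m,0,2)[0],key=cv2.contourArea)
    r=cv2.minAreaRect(cn);print('hood',s,r); bp=cv2.boxPoints(r); print(np.round([onz(st,ct,*p,.082) for p in bp],4), onz(st,ct,*r[0],.082))
print(onz(st,ct,389,204,.006))
cv2.imwrite('pics/crop1.png',cv2.resize(ct['color'][150:250,135:295,::-1],None,fx=5,fy=5,interpolation=2))
```

```text
cap [243.97278912 222.89455782] [236 211  16  24 294] [307.53142857 227.28      ] [295 217  25  21 350]
(array([0.54563819, 0.10843288, 0.10374895]), np.float64(0.0002255753612527406))
[[15, 116, 205], [16, 113, 217], [15, 114, 212], [15, 114, 212], [15, 116, 206], [16, 112, 224], [16, 113, 218], [15, 112, 216]] [ 13 147 165]
circ [[[48.5 44.5 26.7]]]Traceback (most recent call last):
  File "<stdin>", line 15, in <module>
  File "<stdin>", line 6, in blob
    return _wrapfunc(a, 'argmax', axis=axis, out=out, **kwds)
    return bound(*args, **kwds)
ValueError: attempt to get argmax of an empty sequence
```

Run:
```python
from h import *
st,ct=load('top1.png')
cv2.imwrite('pics/crop1.png',cv2.resize(ct['color'][150:250,135:295,::-1],None,fx=5,fy=5,interpolation=2))
print(cv2.cvtColor(ct['color'],cv2.COLOR_RGB2HSV)[[185,176],[252,165]])
print(onz(st,ct,388.5,204.5,.006))
```

```text
[[ 12 148 133]
 [ 12 153 130]]
[ 0.58273694 -0.16253419  0.006     ]
```

View pics/crop1.png

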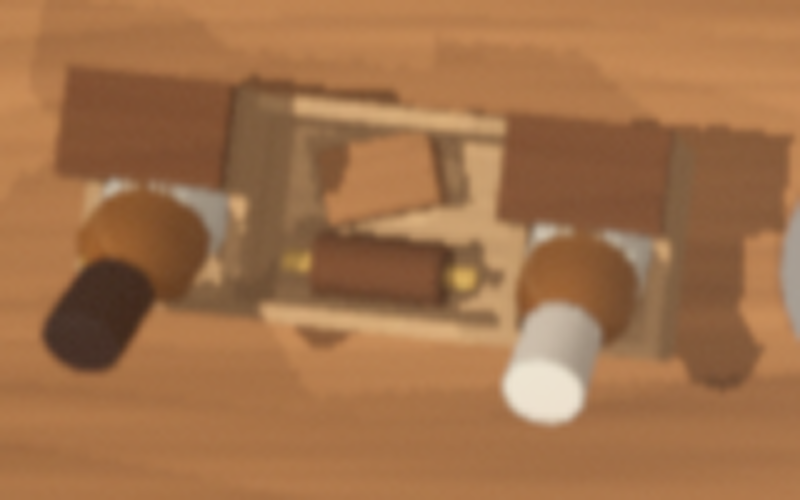

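The crop shows the hoods' near edges, from (57,177)–(222,189) and (500,218)–(665,235). The white cap's top disc is centred at (544,391) in the crop. I'll use these for the box yaw and the bottle axis.

Run:
```python
from h import *
st,ct=load('top1.png')
P=lambda u,v,z:onz(st,ct,135+(u+.5)/5-.5,150+(v+.5)/5-.5,z)
e=[P(*p,.082) for p in((57,177),(222,189),(500,218),(665,235))]
print(np.round(e,4)); q=np.array(e); k=np.polyfit(q[:,1],q[:,0],1); yaw=-np.arctan(k[0]); print('yaw',np.degrees(yaw))
bx=np.array([np.cos(yaw),np.sin(yaw),0]);by=np.array([-bx[1],bx[0],0])
mid=q.mean(0); print('hood y centers',(q-mid)@by, 'x',(q-mid)@bx)
cap=P(544,391,.110); print('captop',cap,'rel',(cap-mid)@bx,(cap-mid)@by)
u=-np.sin(np.radians(40))*bx+np.cos(np.radians(40))*np.r_[0,0,1]
print('axis',u,'cap mid',cap-u*.0165,'foot',cap-u*.118)
n=P(562,320,.110-.033*.766); print('capbase approx',n)
```

```text
[[0.6138 0.2895 0.082 ]
 [0.6095 0.2302 0.082 ]
 [0.5992 0.1301 0.082 ]
 [0.5931 0.0706 0.082 ]]
yaw -5.486336113827533
hood y centers [ 0.10984975  0.05040516 -0.05023774 -0.11001716] x [-6.17850243e-04  8.17345778e-04  8.08526743e-05 -2.80348209e-04]
captop [0.5373077  0.10822343 0.11      ] rel -0.05939300952146502 -0.077898793940699
axis [-0.63984302  0.06145587  0.76604444] cap mid [0.54786511 0.10720941 0.09736027] foot [0.61280918 0.10097164 0.01960676]
capbase approx [0.56234172 0.10681403 0.084722  ]
```

```bash
cat >> h.py <<'E'
yaw=np.radians(-5.49); bx=np.array([np.cos(yaw),np.sin(yaw),0]);by=np.array([-bx[1],bx[0],0])
u=-np.sin(np.radians(40))*bx+np.cos(np.radians(40))*np.r_[0,0,1]
foot=np.array([.6128,.1010,.0196])
Rg=R.from_matrix(np.c_[np.cross(-by,-u),-by,-u])
Ru=R.from_matrix(np.c_[bx,-by,[0,0,-1]])
def go(P,Rt,s=None):
    s=s or ctrl.get_state()
    rv=(Rt*R.from_quat(s['tcp_rot']).inv()).as_rotvec(degrees=True)
    print('d mm',np.round((P-s['eef_pos'])*1e3,1),'rv',np.round(rv,2),'t',s['time'],'op',s['opening'],'ff',s['finger_force'],'F',np.round(s['contact_force'],1))
E
python3 - <<'E'
from h import *
go(foot+u*.162,Rg)
E
```

```text
d mm [257.1 736.5 -86.4] rv [  5.65 -39.96 -26.34] t 0.1 op 1.0017850336020928 ff 0.0 F [-0.2 -0.3 -0.8]
```

Call:
move_arm(
  plan=[8,28,0,0.2,-1.6,-1.1,85,10,31,0,0.2,-1.6,-1.1,85,10,31,0,0.2,-1.6,-1.1,85,10,31,0,0.2,-1.6,-1.1,85,10,31,0,0.2,-1.6,-1.1,85,10,31,0,0.2,-1.6,-1.1,85,10,31,0,0.2,-1.6,-1.1,85,10,31,0,0.2,-1.6,-1.1,85,10,31,0,0.2,-1.6,-1.1,85,10,31,0,0.2,-1.6,-1.1,85,10,31,0,0.2,-1.6,-1.1,85,10,31,0,0.2,-1.6,-1.1,85],
)

```text
time: 1.3
eef_pos: [0.3702, -0.2556, 0.2308]
tcp_rot: [0.983, 0.073, 0.168, 0.011]
contact_force: [0.2, -0.3, -1.0]
opening: 0.991
finger_force: 0.0
```

Call:
move_arm(
  plan=[10,31,-3,0.2,-1.6,-1.1,85,10,31,-3,0.2,-1.6,-1.1,85,10,31,-3,0.2,-1.6,-1.1,85,10,31,-3,0.2,-1.6,-1.1,85,10,31,-3,0.2,-1.6,-1.1,85,10,31,-3,0.2,-1.6,-1.1,85,10,31,-3,0.2,-1.6,-1.1,85,10,31,-3,0.2,-1.6,-1.1,85,10,31,-3,0.2,-1.6,-1.1,85,10,31,-3,0.2,-1.6,-1.1,85,5,15,-3,0.2,-1.6,-1.1,85,0,0,0,0,0,0,85],
)

```text
time: 2.5
eef_pos: [0.474, 0.07, 0.1964]
tcp_rot: [0.949, -0.033, 0.313, 0.02]
contact_force: [-1.2, 0.4, 0.4]
opening: 0.993
finger_force: 0.0
```

Run:
```python
from h import *
go(foot+u*.162,Rg)
s,c=snap('wrist','w1.png'); print(s['qpos'])
```

```text
d mm [ 35.2  40.9 -52.7] rv [ 0.73 -3.52 -1.1 ] t 2.5 op 0.9930846970729821 ff 0.0 F [-1.2  0.4  0.4]
[-0.04937929 -0.46536128  2.43165844 -0.05923754  0.53839736  1.63242905]
```

View pics/w1.png

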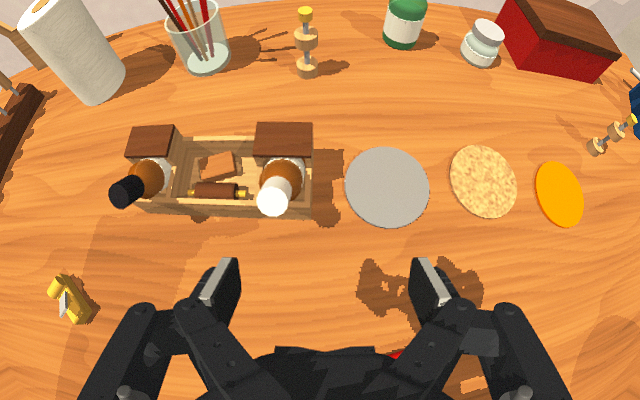

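The wrist view shows the white cap at (273,195), with its top disc around (271,200), and the cork mat at (483,181). The open fingers are to the lower right of the cap.

Run:
```python
from h import *
s,c=load('w1.png'); st,ct=load('top1.png')
print(onz(s,c,271,200,.110),'vs',foot+u*.118, 'mat',onz(s,c,483,181,.006))
h=cv2.cvtColor(c['color'],cv2.COLOR_RGB2HSV); m=cv2.inRange(h,(0,0,170),(179,60,255)); m[:, :250]=0;m[:,300:]=0;m[:165]=0;m[225:]=0
n,l,S,ce=cv2.connectedComponentsWithStats(m);print(S[1:],ce[1:])
```

```text
[0.53952235 0.10920833 0.11      ] vs [0.53729899 0.10825662 0.10999324] mat [ 0.58309734 -0.15841168  0.006     ]
[[298 165   2   3   4]
 [256 177  35  39 989]] [[298.75       165.75      ]
 [273.29726997 196.63397371]]
```

Call:
move_arm(
  plan=[9,10,0,0.2,-0.9,-0.3,85,9,10,0,0.2,-0.9,-0.3,85,9,10,-10,0.2,-0.9,-0.3,85,8,11,-10,0.1,-0.8,-0.2,85,0,0,-10,0,0,0,85,0,0,-10,0,0,0,85,0,0,0,0,0,0,85,0,0,0,0,0,0,85],
)

```text
time: 3.35
eef_pos: [0.51, 0.1081, 0.1582]
tcp_rot: [0.938, -0.048, 0.343, 0.018]
contact_force: [0.1, 1.5, 0.2]
opening: 0.994
finger_force: 0.0
```

Run:
```python
from h import *
go(foot+u*.162,Rg)
s,c=snap('wrist','w2.png'); print(s['qpos'])
```

```text
d mm [ -0.8   2.9 -14.5] rv [0.03 0.15 0.32] t 3.35 op 0.9943503634330015 ff 0.0 F [0.1 1.5 0.2]
[ 0.06646991 -0.27129906  2.39543198 -0.32923646  0.34062876  2.01096039]
```

View pics/w2.png

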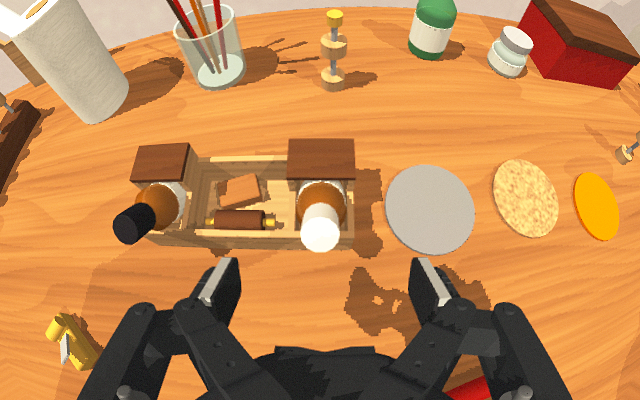

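The cap sits centred between the fingers, with its top disc at (320,238). I'll advance along the bottle axis.

Call:
move_arm(
  plan=[0,1.5,-7,0,0.1,0.2,85,0,1.5,-7,0,0.1,0.1,85,6.4,-0.6,-7.7,0,0,0,85,6.4,-0.6,-7.7,0,0,0,85,6.4,-0.6,-7.7,0,0,0,85,6.4,-0.6,-7.7,0,0,0,85,6.4,-0.6,-7.7,0,0,0,85,6.4,-0.6,-7.7,0,0,0,85,0,0,0,0,0,0,85,0,0,0,0,0,0,85],
)

```text
time: 4.4
eef_pos: [0.5472, 0.1126, 0.109]
tcp_rot: [0.941, -0.046, 0.334, 0.021]
contact_force: [-0.3, 0.8, 0.7]
opening: 0.994
finger_force: 0.0
```

Run:
```python
from h import *
go(foot+u*.082,Rg)
s,c=snap('wrist','w3.png'); print(s['qpos'])
print(onz(s,c,320,238,.11))
```

```text
d mm [ 13.2  -6.6 -26.6] rv [ 0.41 -0.92  0.33] t 4.4 op 0.9943504598601901 ff 0.0 F [-0.3  0.8  0.7]
[ 0.07418532 -0.06620426  2.32619244 -0.51983101  0.2376809   2.20996054]
[0.55983226 0.1140636  0.11      ]
```

View pics/w3.png

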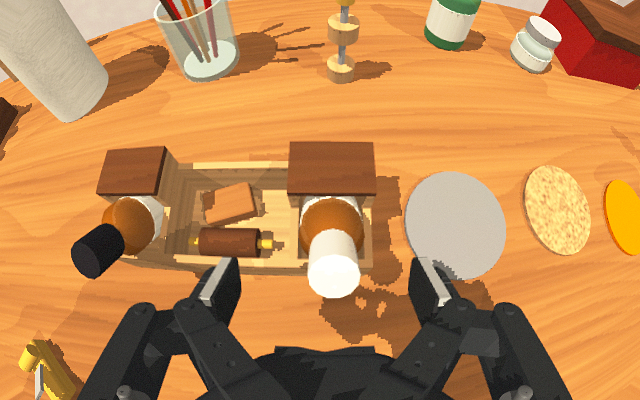

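The cap's top disc is at (333,277). J5 has reached its lower limit, so a 40° tool tilt isn't feasible here. The fingers close along the box's y axis, so I'll grip with the tool about 14° steeper instead.

```bash
cat >> h.py <<'E'
def Rt(deg):
    a=np.radians(deg); t=np.sin(a)*bx-np.cos(a)*np.r_[0,0,1]; return R.from_matrix(np.c_[np.cross(-by,t),-by,t]),t
E
python3 - <<'E'
from h import *
s,c=load('w3.png'); p=onz(s,c,333,277,.11); print(p, 'expected',foot+u*.118)
Q,t=Rt(26); G=foot+u*.102+np.r_[.001,.0005,0]
go(G+t*.016,Q)
E
```

```text
[0.53849615 0.10946151 0.11      ] expected [0.53729899 0.10825662 0.10999324]
d mm [  8.5  -5.5 -25.7] rv [ 1.78 13.02  0.28] t 4.45 op 0.9952750732051554 ff 0.0 F [-1.1  0.6 -0.2]
```

Call:
move_arm(
  plan=[0,-1,0,0.4,3.2,0.1,85,0,-1,0,0.4,3.3,0.1,85,0,-1,0,0.5,3.3,0.1,85,0,-1,0,0.5,3.2,0,85,0,0,0,0,0,0,85,0,0,0,0,0,0,85],
)

```text
time: 5.05
eef_pos: [0.5469, 0.1084, 0.1091]
tcp_rot: [0.973, -0.047, 0.225, 0.011]
contact_force: [-0.4, -0.2, -0.2]
opening: 0.999
finger_force: 0.0
```

Run:
```python
from h import *
Q,t=Rt(26); G=foot+u*.102+np.r_[.001,.0008,0]
go(G+t*.016,Q); print(ctrl.get_state()['qpos'])
```

```text
d mm [  8.6  -1.  -25.7] rv [-0.02  0.08 -0.01] t 5.05 op 0.998714673590081 ff 0.0 F [-0.4 -0.2 -0.2]
[ 0.04060436 -0.02500987  2.21752381 -0.12392798  0.50074755  1.80236703]
```

Call:
move_arm(
  plan=[2,-1,-6,0,0,0,85,2,0,-6,0,0,0,85,2.3,0,-7,0,0,0,85,2.3,0,-6.7,0,0,0,85,0,0,0,0,0,0,85,0,0,0,0,0,0,24,0,0,0,0,0,0,24,0,0,0,0,0,0,24,0,0,0,0,0,0,24,0,0,0,0,0,0,24,0,0,0,0,0,0,24,0,0,0,0,0,0,24],
  newtons=50,
)

```text
time: 6.25
eef_pos: [0.5559, 0.1076, 0.0837]
tcp_rot: [0.973, -0.047, 0.225, 0.01]
contact_force: [-0.5, 1.1, 0.5]
opening: 0.313
finger_force: 49.0
```

Run:
```python
from h import *
Q,t=Rt(26); G=foot+u*.102+np.r_[.001,.0008,0]
go(G+t*.016,Q); s,c=snap('wrist','w4.png'); print(s['qpos'])
```

```text
d mm [-0.4 -0.2 -0.3] rv [-0.04  0.07 -0.03] t 6.25 op 0.31317605453303254 ff 49.02139127254486 F [-0.5  1.1  0.5]
[ 0.03775818  0.04099571  2.20824949 -0.13436284  0.44427009  1.81229176]
```

View pics/w4.png

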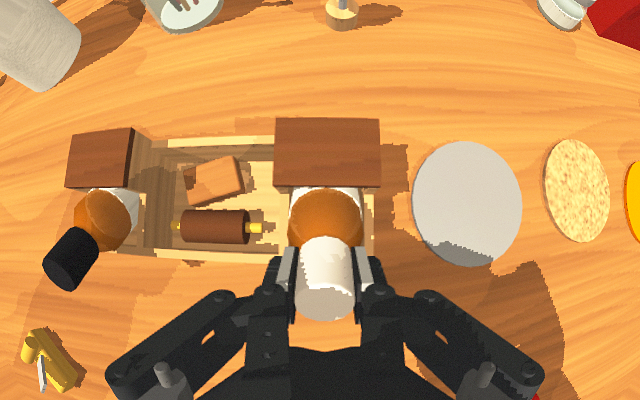

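The pads hold the cap on both sides, at (325,275) with a 26.7 mm opening. I'll pull along the bottle's axis.

Call:
move_arm(
  plan=[-1.9,0.2,2.3,0,0,0,20,-3.2,0.3,3.8,0,0,0,20,-3.2,0.3,3.8,0,0,0,20,-3.2,0.3,3.8,0,0,0,20,-3.2,0.3,3.8,0,0,0,20,-3.2,0.3,3.8,0,0,0,20],
  newtons=70,
)

```text
time: 6.9
eef_pos: [0.5374, 0.1092, 0.105]
tcp_rot: [0.973, -0.047, 0.225, 0.01]
contact_force: [2.3, -0.7, -1.2]
opening: 0.311
finger_force: 68.8
```

Call:
move_arm(
  plan=[-3.2,0.3,3.8,0,0,0,20,-3.2,0.3,3.8,0,0,0,20,-3.2,0.3,3.8,0,0,0,20,-3.2,0.3,3.8,0,0,0,20,-3.2,0.3,3.8,0,0,0,20,-3.2,0.3,3.8,0,0,0,20],
)

```text
time: 7.5
eef_pos: [0.5182, 0.111, 0.1276]
tcp_rot: [0.973, -0.047, 0.225, 0.01]
contact_force: [2.1, -0.7, -1.2]
opening: 0.31
finger_force: 68.8
```

Run:
```python
from h import *
Q,t=Rt(26); G=foot+u*.187+np.r_[.001,.0008,0]
go(G+t*.016,Q); s=ctrl.get_state();print(s['qpos'])
```

```text
d mm [-17.1   1.6  20.8] rv [-0.03  0.02 -0.02] t 7.5 op 0.3096444364673752 ff 68.82518649101257 F [ 2.1 -0.7 -1.2]
[ 0.04946825 -0.1236904   2.26865242 -0.12058627  0.54989061  1.80433623]
```

Call:
move_arm(
  plan=[-3.2,0.3,3.8,0,0,0,20,-3.2,0.3,3.8,0,0,0,20,-3.2,0.3,3.8,0,0,0,20,-3.2,0.3,3.8,0,0,0,20,-3.2,0.3,3.8,0,0,0,20,-3.2,0.3,3.8,0,0,0,20,0,0,8,0,0,0,20,0,0,12,0,0,0,20,0,0,12,0,0,0,20,0,0,12,0,0,0,20,0,0,12,0,0,0,20,0,0,4,0,0,0,20],
)

```text
time: 8.7
eef_pos: [0.5004, 0.1128, 0.2129]
tcp_rot: [0.973, -0.047, 0.227, 0.01]
contact_force: [0.5, 0.8, -2.0]
opening: 0.311
finger_force: 69.0
```

Run:
```python
from h import *
Q,t=Rt(-14); mat=np.array([.5827,-.1610,.006])
# upright: grasp 102 above foot
T=mat+np.r_[0,0,.102]+t*.016; print(T); go(T,Q); s=ctrl.get_state();print(s['qpos'],s['eef_pos'])
snap('side','side2.png'); s,c=snap('wrist','w5.png')
```

```text
[ 0.57884701 -0.16062968  0.09247527]
d mm [  78.4 -273.4 -120.4] rv [ 3.78 40.06 -0.  ] t 8.7 op 0.3105033955947457 ff 68.9535641670227 F [ 0.5  0.8 -2. ]
[ 0.05625374 -0.29472445  2.23837396 -0.09702925  0.74680976  1.77881832] [0.50041005 0.11280743 0.21285073]
```

View pics/side2.png

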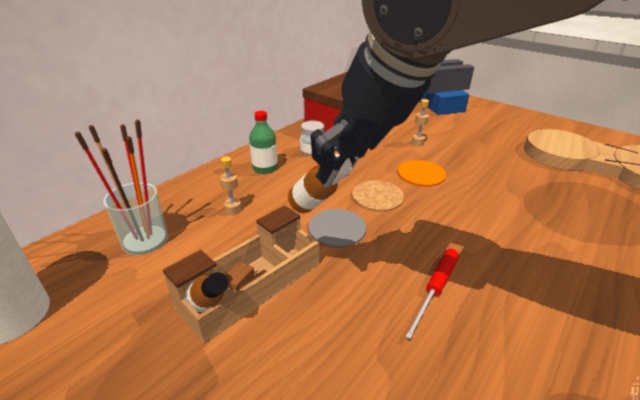

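The side view shows the white bottle free of the box, held at (325,180). The black one is still in place at (208,290). Next I'll carry it over the mat while turning it upright.

Call:
move_arm(
  plan=[4,-14,0,0.2,2,0,20,6.8,-23.6,0,0.3,3.4,0,20,6.8,-23.6,0,0.3,3.4,0,20,6.8,-23.6,0,0.3,3.4,0,20,6.8,-23.6,0,0.3,3.4,0,20,6.8,-23.6,0,0.3,3.5,0,20,6.8,-23.6,0,0.3,3.5,0,20,6.8,-23.6,0,0.4,3.5,0,20,6.8,-23.6,0,0.4,3.5,0,20,6.8,-23.6,0,0.4,3.5,0,20,6.8,-23.6,0,0.4,3.5,0,20,6.4,-23.4,0,0.4,3.5,0,20],
)

```text
time: 10.0
eef_pos: [0.578, -0.1617, 0.2091]
tcp_rot: [0.991, -0.047, -0.125, -0.008]
contact_force: [0.1, -0.2, -1.9]
opening: 0.304
finger_force: 69.0
```

Call:
move_arm(
  plan=[0,0,-10,0,0,0,20,0,0,-20,0,0,0,20,0,0,-20,0,0,0,20,0,0,-20,0,0,0,20,0,0,-10,0,0,0,20,0,0,0,0,0,0,20,0,0,0,0,0,0,20],
)

```text
time: 10.7
eef_pos: [0.5779, -0.1605, 0.1304]
tcp_rot: [0.991, -0.047, -0.124, -0.008]
contact_force: [0.2, -0.5, -1.1]
opening: 0.313
finger_force: 69.2
```

Run:
```python
from h import *
Q,t=Rt(-14); mat=np.array([.5827,-.1610,.006])
T=mat+np.r_[0,0,.102]+t*.016; go(T,Q)
s,c=snap('side','side3.png'); _,d=snap('wrist','w6.png')
a=cv2.resize(c['color'][80:260,280:480],(600,540),interpolation=2)
b=cv2.resize(d['color'],(200,125))
cv2.imwrite('pics/m3.png',np.hstack([a,np.vstack([b,np.zeros((415,200,3),np.uint8)])])[:,:,::-1])
```

```text
d mm [  1.   -0.2 -37.9] rv [-0.22 -0.24 -0.04] t 10.7 op 0.3127496926629141 ff 69.17044043540955 F [ 0.2 -0.5 -1.1]
```

View pics/m3.png

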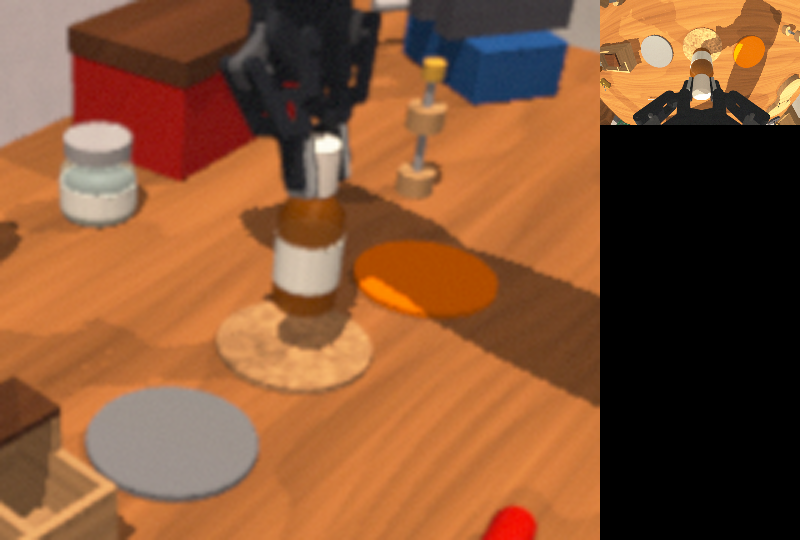

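The bottle hangs about 30 mm over the cork mat, with its cap at (323,150) and foot at (305,300) in the crop. I'll check how far it is from vertical.

Run:
```python
from h import *
s,c=load('side3.png')
f=200/np.tan(np.radians(c['fov_y'])/2); Rc=R.from_quat(c['orientation'])
def pj(p):
    q=Rc.inv().apply(np.array(p)-c['origin']); return np.array([(c['cx']-f*q[0]/q[2]-280)*3,(c['cy']+f*q[1]/q[2]-80)*3])
S,t=s,R.from_quat(s['tcp_rot']).as_matrix()[:,2]
G=np.array(s['eef_pos'])-t*.016
for tilt in(-8,0,8):
    w=np.sin(np.radians(tilt))*bx+np.r_[0,0,np.cos(np.radians(tilt))]
    print(tilt,'captop',pj(G+w*.016),'neck',pj(G-w*.034),'foot',pj(G-w*.102))
h=cv2.cvtColor(c['color'],cv2.COLOR_RGB2HSV)
# label edges per row (white label)
for y in range(235,320,8):
    r=c['color'][80+y//3,280+260//3:280+360//3].astype(int); print(y,[int(a) for a in r.sum(1)])
```

```text
-8 captop [321.5239939  141.87747043] neck [304.98182109 208.19431115] foot [284.58633638 289.95890922]
0 captop [318.70930312 140.57615753] neck [310.68628177 211.07675951] foot [300.68457219 298.96466555]
8 captop [315.85258673 139.73454714] neck [316.53414548 213.07789247] foot [317.39472619 305.68600208]
235 [220, 219, 217, 218, 207, 248, 275, 247, 210, 197, 207, 207, 208, 217, 215, 215, 206, 213, 209, 208, 210, 216, 208, 197, 199, 198, 195, 215, 275, 254, 213, 207, 214, 211]
243 [322, 285, 245, 212, 228, 313, 435, 495, 501, 452, 398, 334, 305, 275, 249, 227, 225, 217, 216, 219, 218, 224, 225, 259, 336, 351, 439, 480, 364, 233, 212, 217, 207, 213]
251 [369, 370, 368, 361, 332, 369, 452, 513, 543, 551, 563, 563, 558, 544, 540, 523, 472, 437, 435, 442, 469, 462, 432, 500, 517, 499, 464, 406, 298, 219, 205, 210, 218, 218]
259 [373, 376, 384, 379, 385, 438, 492, 521, 547, 557, 570, 578, 576, 577, 585, 589, 578, 568, 567, 564, 554, 540, 528, 521, 512, 486, 459, 358, 250, 219, 225, 217, 227, 238]
267 [384, 387, 376, 385, 396, 451, 501, 527, 550, 561, 577, 578, 577, 584, 589, 585, 578, 
[... 434 characters left out ...]

291 [387, 391, 359, 339, 270, 195, 166, 189, 220, 279, 382, 459, 496, 510, 516, 532, 526, 525, 513, 489, 484, 457, 400, 338, 252, 191, 211, 219, 228, 232, 222, 222, 213, 287]
299 [384, 341, 269, 234, 190, 171, 169, 178, 187, 185, 186, 188, 194, 196, 205, 228, 235, 227, 223, 201, 204, 184, 161, 163, 167, 182, 210, 227, 223, 221, 220, 223, 274, 335]
307 [496, 500, 501, 509, 508, 466, 357, 261, 224, 213, 208, 192, 191, 196, 195, 189, 188, 180, 189, 180, 178, 174, 171, 169, 183, 208, 220, 225, 220, 226, 268, 300, 353, 377]
315 [498, 475, 462, 458, 469, 484, 507, 508, 468, 367, 282, 260, 253, 236, 231, 227, 236, 233, 225, 225, 235, 250, 272, 256, 253, 258, 262, 267, 259, 254, 267, 346, 384, 387]
```

The bottle is upright to within about 1°. I'll lower it gently.

Call:
move_arm(
  plan=[0.5,0,-6,0,0,0,20,0.5,0,-8,0,0,0,20,0,0,-8,0,0,0,20,0,0,-6,0,0,0,20,0,0,-3,0,0,0,20,0,0,-1,0,0,0,20,0,0,-1,0,0,0,20,0,0,0,0,0,0,20,0,0,0,0,0,0,20],
)

```text
time: 11.7
eef_pos: [0.5789, -0.1607, 0.0975]
tcp_rot: [0.991, -0.047, -0.124, -0.008]
contact_force: [0.1, -0.6, -1.8]
opening: 0.309
finger_force: 69.2
```

Call:
move_arm(
  plan=[0,0,-1,0,0,0,20,0,0,-1,0,0,0,20,0,0,0,0,0,0,20],
)

```text
time: 12.0
eef_pos: [0.5786, -0.1606, 0.095]
tcp_rot: [0.991, -0.047, -0.124, -0.008]
contact_force: [-0.2, -0.3, -1.6]
opening: 0.308
finger_force: 69.2
```

Call:
move_arm(
  plan=[0,0,-1,0,0,0,20,0,0,-1,0,0,0,20,0,0,0,0,0,0,20],
)

```text
time: 12.3
eef_pos: [0.5786, -0.1606, 0.0929]
tcp_rot: [0.991, -0.047, -0.124, -0.008]
contact_force: [0.6, 0.6, -1.9]
opening: 0.306
finger_force: 69.2
```

Call:
move_arm(
  plan=[0,0,-1,0,0,0,20,0,0,0,0,0,0,20],
)

```text
time: 12.5
eef_pos: [0.5788, -0.1607, 0.0927]
tcp_rot: [0.991, -0.047, -0.124, -0.008]
contact_force: [-0.4, -0.1, 1.5]
opening: 0.313
finger_force: 69.4
```

Call:
move_arm(
  plan=[0,0,-1,0,0,0,20,0,0,0,0,0,0,20],
)

```text
time: 12.7
eef_pos: [0.579, -0.1607, 0.0927]
tcp_rot: [0.991, -0.047, -0.124, -0.008]
contact_force: [-1.6, 1.4, 4.9]
opening: 0.308
finger_force: 69.9
```

Contact: the vertical force rose to about 5 N at the expected height. I'll release and retreat along the tool axis.

Call:
move_arm(
  plan=[0,0,0,0,0,0,27,0,0,0,0,0,0,30,0,0,0,0,0,0,34,0,0,0,0,0,0,40,0,0,0,0,0,0,50,0,0,0,0,0,0,60,0,0,0,0,0,0,70,0,0,0,0,0,0,70],
  newtons=20,
)

```text
time: 13.5
eef_pos: [0.5787, -0.1606, 0.0911]
tcp_rot: [0.991, -0.047, -0.124, -0.008]
contact_force: [-0.1, -0.7, 0.2]
opening: 0.818
finger_force: 0.0
```

Call:
move_arm(
  plan=[1.2,-0.1,5,0,0,0,70,2.4,-0.2,10,0,0,0,70,3.6,-0.3,15,0,0,0,70,4.8,-0.5,20,0,0,0,70,4.8,-0.5,20,0,0,0,70,4.8,-0.5,20,0,0,0,70,2.4,-0.2,10,0,0,0,70,0,20,10,0,0,0,70,0,40,10,0,0,0,70,0,40,10,0,0,0,70,0,20,0,0,0,0,70,0,0,0,0,0,0,70],
)

```text
time: 14.7
eef_pos: [0.6023, -0.0396, 0.2212]
tcp_rot: [0.991, -0.045, -0.124, -0.008]
contact_force: [0.1, -0.1, -0.0]
opening: 0.823
finger_force: 0.0
```

Run:
```python
from h import *
s,c=snap('side','side4.png'); _,d=snap('top','top4.png')
a=cv2.resize(c['color'][80:320,160:460],(500,400),interpolation=2)
b=cv2.resize(d['color'][150:260,310:440],(300,254),interpolation=2)
cv2.imwrite('pics/m4.png',np.hstack([a,np.vstack([b,np.zeros((146,300,3),np.uint8)])])[:,:,::-1])
print(s['time'],s['contact_force'])
```

```text
14.7 [ 0.10749844 -0.14169985 -0.04280428]
```

View pics/m4.png

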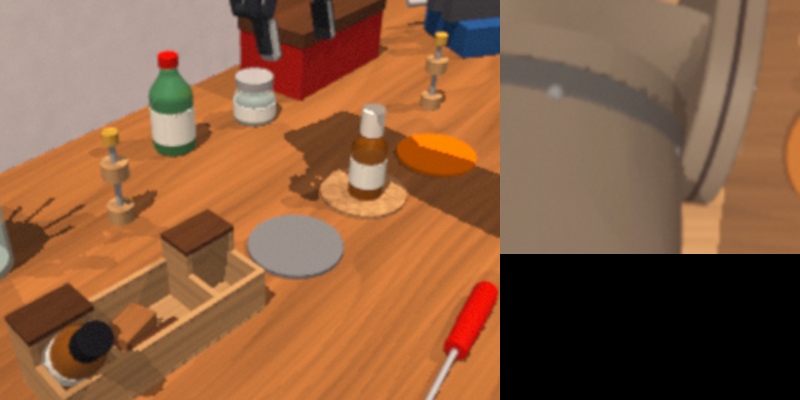

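The picture shows the white-capped bottle standing upright near the middle of the cork mat at (367,185). The black-capped bottle is undisturbed at (80,350), and the gripper is clear of everything.

```bash
python3 -c "from plant import order; print(order.sign_off())"
```

```text
the job is handed in; nothing more can be done
None
```

The white-capped bottle was drawn out along its own length and stands upright on the cork mat with the gripper clear, the black-capped bottle is still in its bay, and the job was handed in at about 15 s; J5 read 0.2377 rad once during the approach, against its printed lower limit of 0.24, and sign-off returned no verdict.

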